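# Lift the slim sandwich half with the tongs

## Task

Take up the kitchen tongs that lie on the worktop and close their jaws on the slimmer of the two sandwich halves standing on the wooden board, one jaw against each bread face; then lift it upright at least 10 cm clear of the board and finish holding it there, still in the tongs. Touch the food only with the tongs, and leave the thicker sandwich half standing where it is.

Things in the scene. Friction and masses are not known exactly. Their poses are not given: they have to be found in the camera images.
- tongs: Steel kitchen tongs lying flat, 290 mm long, 34 mm high at the jaws, 150 g. Origin: underside of the pivot (a 24 mm round post, with a wire loop behind); x along the middle line to the jaws, y to the left arm, z up. A spring holds the two arms open; they swing equally and open again when the squeeze is eased. Balanced about 112 mm ahead of the pivot.
- tongs_grip (a point): Midway between the black grip panels, 110 mm ahead of the pivot, 14 mm above the underside. Panels 64 mm long (x), 28 mm high. Width over the panels: 56 mm open, 34 mm when the jaws are 38 mm apart. Squeezing the panels (about 4.5 N at first, 7 N when closed) closes the tongs; the jaws move 2.1 times as far as the panels.
- tongs_jaws (a point): Midway between the jaws, 235 mm ahead of the pivot (125 mm ahead of tongs_grip), 17 mm above the underside. The jaws are flat plates 50 mm long, 34 mm high and 4 mm thick; 85 mm apart inside when open, parallel when 38 mm apart.
- board: Wooden board 220 x 190 x 12 mm, fixed to the worktop; origin at the centre of its underside, x along its long side. The two sandwich halves stand on it side by side, about 100 mm apart, either one on either side.
- slim_sandwich: The slimmer sandwich half (white bread, cutlet filling), standing on its crust: 84 mm long, 38 mm thick, 68 mm high, about 70 g, loose. Origin at the centre of its underside; x along its length, y through the two bread faces, z up.
- thick_sandwich: The thicker sandwich half, standing on the same board: 109 mm long, 57 mm thick, 61 mm high, 90 g, loose. Origin at the centre of its underside; x along its length, y through the two bread faces. To be left alone.
- tongs_left: The left arm of the tongs (on the +y side), with its black grip panel and flat steel jaw; origin at the pivot. Turned 0.10 rad to the left of the tongs' x axis when open, parallel to it with the jaws 38 mm apart, and 0.06 rad past that at the stop (jaws about 10 mm apart). Both arms always swing equally.
- tongs_right: The right arm (on the -y side), the mirror image of the left one; origin at the pivot.
Things that resemble listed ones, but are neither listed nor needed, are in the scene too. There is more than one size of the slim_sandwich; the one meant has the size given above.

How it is judged (in metres and radians):
On the way, in this order (a step that is already met when the one before it is completed fails the run):
1. the tongs are gripped in the fingers and lifted off the worktop (contact force between the fingers and tongs above 0.5 N and height (world z) of tongs above 0.008 m), for 0.2 s.
2. the slim sandwich half is pinched between the two jaws (contact force between each of tongs_left, tongs_right and slim_sandwich above 0.7 N and contact force between the fingers and tongs above 0.5 N), for 0.2 s.
At the end, for the whole second after the job is handed in: Fingers hold the tongs; both jaws press (over 0.7 N each, within 0.35 rad) on the slim half's bread faces; it hangs still (under 0.04 m/s), upright within 0.35 rad, underside at least 90 mm above the board, carried by nothing else; the thick half is within 20 mm of its place (all of step 2 and height (world z) of slim_sandwich above 0.102 m and angle between slim_sandwich's own z axis and vertical below 0.35 rad and linear speed of slim_sandwich below 0.04 m/s and angle between the y axis of slim_sandwich and the y axis of tongs, either way round below 0.35 rad and contact force between each of the arm, the fingers and slim_sandwich below 0.3 N and contact force between board and slim_sandwich below 0.05 N and contact force between board and tongs below 0.05 N and height (world z) of tongs above 0.05 m and distance of thick_sandwich from where it was at the start of the episode below 0.02 m and angle between thick_sandwich's own z axis and vertical below 0.15 rad); the arm keeps its last pose, push and grip.
It fails at once if the robot touches a sandwich half other than with the tongs (contact force between any of the fingers, the arm and slim_sandwich above 0.5 N or contact force between any of the fingers, the arm and thick_sandwich above 0.5 N).
It fails at once if the thick sandwich half is shifted by more than 20 mm or tipped (distance of thick_sandwich from where it was at the start of the episode above 0.02 m or angle between thick_sandwich's own z axis and vertical above 0.3 rad).
It also fails if it takes over 38 s, if anything falls off the work surface, if the arm or the gripper's body presses on something with over 40 N, if the wrist force passes 120 N, or if a joint passes its speed limit or range.

## Robot

A 7-joint arm with a two-finger parallel gripper is mounted at the origin on a cart in front of the work surface, level with it; the furniture and walls round the work are solid. World frame = base frame: x ahead of the robot, y to its left, z up, the work surface at z = 0. Lengths are in mm, angles in degrees, forces in N, time in s.
With the tool pointing down it reaches from about 400 to 850 mm from the base axis. Payload 6.9 kg.
Tool frame: the origin (TCP) lies midway between the tips of the shut fingers; the grasp point (between the pads) lies 19 mm behind it; z points along the fingers, y is the line along which they close (so a half turn about z gives the same grasp; the last joint's range is limited). The gripper opens to 85 mm and grips with 20 to 120 N. Pads are 22 mm wide; open, the fingers measure 114 mm over their backs; the gripper's body (76 mm by 85 mm) begins 54 mm behind the grasp point. The pads swing forward as they close: fully open they stand 13 mm farther back than shut.
Start: joints at [-61.793, 29.078, -13.613, 85.955, 7.202, 65.827, -8.869], TCP at [235.784, 578.807, 231.275] pointing down, gripper open.
Joint ranges: [-176.47, 176.47], [-13.61, 117.27], [-81.72, 77.17], [0.22, 143.17], [-87.28, 267.28], [10, 112.55], [-165.47, 165.47]. Speed limits (degrees/s): [136.94, 136.94, 180, 180, 180, 180, 180].

## Interface

Orientations are given as a 3x3 rotation matrix whose columns are the frame's x, y, z axes.
In Python, from workcell import ctrl gives the robot as it stands. The module is installed in compiled form; this text tells all that it offers.
- The arm moves only by the tool play_rows, never from a script. Its arguments are lists of equal length, an entry for each row: "rot": the turn, a rotation vector about the tool's x, y, z in degrees, a list of three; "dp": the shift along the tool's x, y, z in mm, a list of three; "gripper": the opening, from -1 (shut) to 1 (fully open). In form: {"rot": [[rx, ry, rz], ...], "dp": [[x, y, z], ...], "gripper": [gripper, ...]}. A call has 1 to 8 rows; each row shifts and turns the commanded pose from where the row before left it, along the tool's axes as they then stand; what a row does not reach is not made up. A row lasts 1/8 s, in which the tool goes at most 62.5 mm and 10.7 degrees, less where a joint would pass 70% of its speed; a pose out of reach is approached as far as the arm can. A call is refused whole if a number of a shift passes 62.5 or a number of a turn 10.7, either way. A call with a gripper value outside its range is refused whole. The fingers move at their own pace and stop on an object; the grip force is fixed at half the most. Time passes only in rows, so rows that do not move let the fingers close. It gives the time, the measured TCP pose, the force, the opening and the grip force at its end, in the units of the state.
- ctrl.observe(): the state, without advancing time (a new reading comes with each control period).
- ctrl.camera(name): name is "scene" or "side" or "wrist"; returns the picture (384x512x3 uint8, red, green, blue); there is no depth.
- ctrl.camera_params(name): a dict with "K" (3x3 intrinsics, pixels), "R" (3x3) and "t" (3): a world point X has camera coordinates R X + t; the wrist camera has in their place "hand_eye" (4x4, takes a point from camera to tool coordinates, whose origin is the TCP and whose axes are the flange's). Camera axes: x right, y down, z forward; pixel columns grow to the right and rows downward; lengths in mm; the calibration is good to about 2 mm. The wrist camera is an equidistant fisheye: a pixel r from the principal point sees the ray r / f radians off the axis. A picture is of the moment at which its call begins: read the wrist's pose just before it. camera_params takes no time and is no camera call.
- ctrl.hand_in(): hands the job in; it is judged then, once.
The state is a dict: "clock": time; "qpos": joint angles; "joint_velocities": joint speeds; "joint_torque": joint torques, N m; "ee_pos": TCP position; "tool_rot": TCP orientation; "force": force on the tool from outside, world axes, zero at the start; "moment": the same for the moment, N m; "gripper_width": finger opening in mm; "gripper_force": force on a finger pad.
Only numpy, scipy, OpenCV 4.12 (cv2) and the standard library are available. Lean on these libraries where they do the work, as an engineer would, in place of code of your own. Each camera call takes 0.05 s, during which the arm holds its last target. There are 200 camera calls.

## Working session

There is one attempt and no reset: what is moved stays moved. The work goes in short steps, Python scripts to look and compute and a tool call to move; the robot and the scene stay as the last step left them, time stands still between calls to the robot, and variables do not carry over. Pictures are saved under pics/ and viewed, at most 10 in all, crops included, and the job is handed in when it is done.

Besides the shell and the picture viewer there is one more tool, called as a command line: name --argument value ..., lists and objects as JSON in quotes. play_rows: Moves the arm, as the interface text tells. Its arguments: {"type":"object","properties":{"rot":{"type":"array","items":{"type":"array","items":{"type":"number"}}},"dp":{"type":"array","items":{"type":"array","items":{"type":"number"}}},"gripper":{"type":"array","items":{"type":"number"}}},"required":["rot","dp","gripper"]}

```bash
mkdir -p pics
python3 - <<'E'
from workcell import ctrl
import cv2,numpy as np
np.set_printoptions(precision=4,suppress=True)
s=ctrl.observe();print(s)
for n in ["scene","side","wrist"]:
    im=ctrl.camera(n);cv2.imwrite(f"pics/{n}0.png",im[:,:,::-1]);print(n,ctrl.camera_params(n))
a=[cv2.imread(f"pics/{n}0.png") for n in ["scene","side"]]
for n,i in zip(["scene","side"],a): cv2.imwrite(f"pics/{n}0b.png",cv2.resize(i,(800,600),interpolation=cv2.INTER_CUBIC))
E
```

```text
{'clock': 0.0, 'qpos': array([-61.7935,  29.1259, -13.6099,  86.0079,   7.2021,  65.8258,
        -8.8669]), 'joint_velocities': array([ 0.0659,  0.0393, -0.0984, -0.0453,  0.0969,  0.0805,  0.0074]), 'joint_torque': array([  0.0009, -62.0597,  -2.1864, -24.9655,   0.0128,   0.012 ,
        -0.0001]), 'ee_pos': array([235.6447, 578.3475, 230.4309]), 'tool_rot': array([[-0.9261,  0.3772, -0.0006],
       [ 0.3772,  0.9261, -0.0016],
       [-0.    , -0.0018, -1.    ]]), 'force': array([-0.1201,  0.3376,  0.9046]), 'moment': array([ 0.0023, -0.0387, -0.0395]), 'gripper_force': 0.0, 'gripper_width': 85.31100522812648}
scene {'K': array([[483.6732,   0.    , 252.8843],
       [  0.    , 483.6732, 194.036 ],
       [  0.    ,   0.    ,   1.    ]]), 'R': array([[-0.8183, -0.5748, -0.0103],
       [-0.2364,  0.3527, -0.9054],
       [ 0.524 , -0.7384, -0.4245]]), 't': array([ 392.2077,  152.9956, 1062.2974])}
side {'K': array([[349.4653,   0.    , 255.8459],
       [  0.    , 349.4653, 192.9981],
       [  0.    ,   0.    ,   1.    ]]), 'R': array([[ 0.4973, -0.8675,  0.0103],
       [-0.5157, -0.3052, -0.8006],
       [ 0.6977,  0.3928, -0.5991]]), 't': array([-188.7685,  287.6123,  671.1114])}
wrist {'K': array([[297.3186,   0.    , 255.5407],
       [  0.    , 297.3186, 189.6051],
       [  0.    ,   0.    ,   1.    ]]), 'hand_eye': array([[   0.0002,   -0.9602,   -0.2793,   71.0347],
       [   1.    ,    0.0005,   -0.0013,    0.166 ],
       [   0.0014,   -0.2793,    0.9602, -142.0748],
       [   0.    ,    0.    ,    0.    ,    1.    ]])}
```

View pics/scene0b.png

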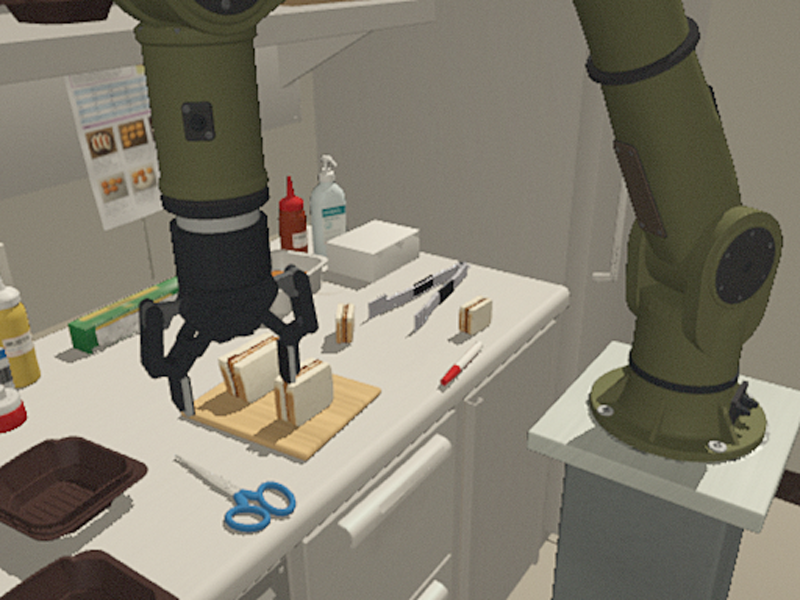

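View pics/side0b.png

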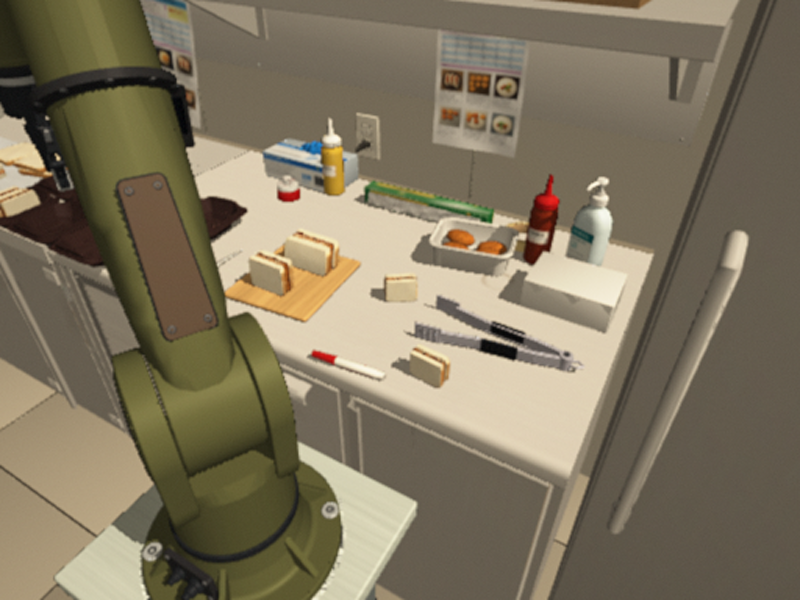

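```bash
cat > h.py <<'E'
from workcell import ctrl
import cv2,numpy as np
from scipy.spatial.transform import Rotation as Rn
np.set_printoptions(precision=2,suppress=True)
def ray(n,uv):
    p=ctrl.camera_params(n);R,t=p["R"],p["t"]
    d=R.T@np.linalg.inv(p["K"])@np.array([*uv,1.]);return -R.T@t,d/np.linalg.norm(d)
def plane(n,uv,z):
    o,d=ray(n,uv);return o+d*(z-o[2])/d[2]
def tri(*ab):
    A=0;b=0;L=[ray(*x) for x in ab]
    for o,d in L:
        P=np.eye(3)-np.outer(d,d);A=A+P;b=b+P@o
    X=np.linalg.solve(A,b);return X,[float(np.linalg.norm((np.eye(3)-np.outer(d,d))@(X-o))) for o,d in L]
def wray(uv,pos,Rt):
    p=ctrl.camera_params("wrist");K=p["K"];H=p["hand_eye"]
    a=(np.array(uv)-K[:2,2])/K[0,0];th=np.linalg.norm(a)
    c=np.array([*(a/th*np.sin(th)),np.cos(th)]);return pos+Rt@H[:3,3],Rt@H[:3,:3]@c
def wplane(uv,z,pos,Rt):
    o,d=wray(uv,pos,Rt);return o+d*(z-o[2])/d[2]
def proj(n,X):
    p=ctrl.camera_params(n);c=p["K"]@(p["R"]@X+p["t"]);return c[:2]/c[2]
E
python3 - <<'E'
import cv2,numpy as np
c=[]
for n,x,y in [("side",250,165),("side",130,130),("scene",210,140),("scene",115,200)]:
    c.append(cv2.resize(cv2.imread(f"pics/{n}0.png")[y:y+100,x:x+133],(399,300),interpolation=cv2.INTER_CUBIC))
cv2.imwrite("pics/c1.png",np.vstack([np.hstack(c[:2]),np.hstack(c[2:])]))
E
```

```text
(no output)
```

View pics/c1.png

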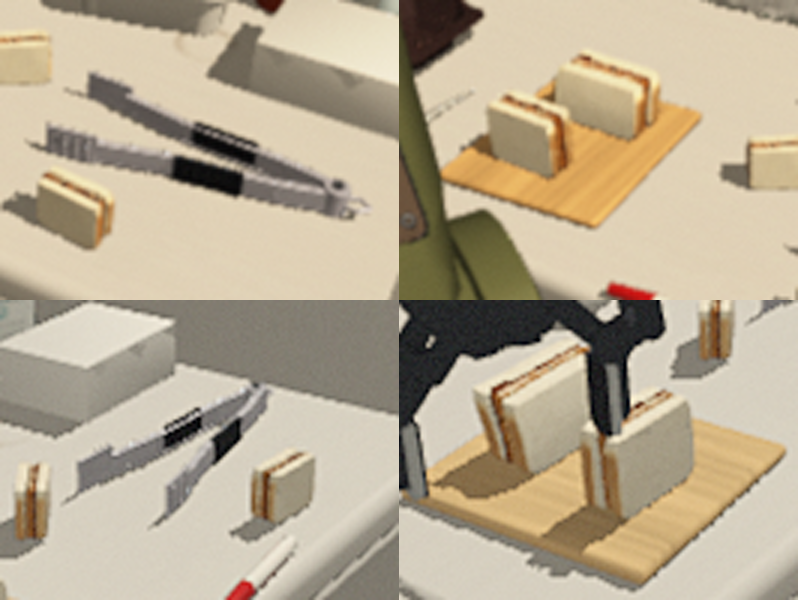

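```bash
cat > m1.py <<'E'
from h import *
o={"a":("side",250,165,0,0),"b":("side",130,130,399,0),"c":("scene",210,140,0,300),"d":("scene",115,200,399,300)}
def f(k,u,v):
    n,x,y,ox,oy=o[k];return n,(x+(u-ox)/3-.33,y+(v-oy)/3-.33)
T=lambda name,p,q:print(name,*tri(f(*p),f(*q)))
T("pivot top",("a",339,182),("c",258,385))
T("nearjaw tip top",("a",48,124),("c",167,487))
T("nearjaw tip bot",("a",48,150),("c",166,513))
T("farjaw tip top",("a",88,72),("c",78,457))
T("farjaw tip bot",("a",90,96),("c",77,488))
T("nearpanel top front",("a",174,157),("c",214,437))
T("nearpanel top back",("a",243,168),("c",243,418))
T("farpanel top front",("a",196,122),("c",163,428))
T("farpanel top back",("a",258,151),("c",200,408))
P=lambda name,p,z:print(name,plane(*f(*p),z))
print("slim")
T("nr top right",("b",553,122),("d",692,392)) 
T("nr bot right",("b",553,176),("d",692,472)) 
P("side bl",("b",492,148),12);P("side br",("b",553,176),12);P("side br back",("b",568,160),12)
P("sc bl",("d",622,516),12);P("sc br",("d",692,472),12);P("sc bl back",("d",588,505),12)
P("side tl",("b",489,95),80);P("side tr",("b",553,122),80);P("side tr back",("b",570,123),80)
P("thick side top l",("b",556,72),73);P("thick side tr",("b",640,100),73);P("thick tr back",("b",660,82),73);P("bot r",("b",637,138),12);P("bot r back",("b",658,122),12)
P("thick sc bot",("d",527,474),12);P("thick sc bot back",("d",495,463),12)
for k in [(("b",590,226)),("b",702,112),("b",443,180)]:P("board side",k,12)
for k in [("d",640,578),("d",783,450)]:P("board sc",k,12)
E
python3 m1.py
```

```text
pivot top [ 493.89 -250.35   31.89] [0.6976480582878078, 0.6976480582877109]
nearjaw tip top [437.09   2.28  32.45] [0.11217663061667771, 0.11217663061668058]
nearjaw tip bot [437.62   0.89   4.13] [2.1964089722939835, 2.196408972294071]
farjaw tip top [529.06   6.8   36.12] [3.746083844951116, 3.7460838449512517]
farjaw tip bot [533.07   5.03   3.73] [2.921074140370093, 2.9210741403699827]
nearpanel top front [ 459.43 -113.62   29.81] [2.470189661524061, 2.470189661524018]
nearpanel top back [ 466.79 -173.17   31.14] [2.899058854263738, 2.899058854263684]
farpanel top front [ 516.8  -111.06   27.21] [1.1645823174706076, 1.1645823174706122]
farpanel top back [ 512.8  -173.63   24.93] [3.5404239354126057, 3.5404239354124636]
slim
nr top right [401.72 262.42  80.71] [1.047030908152456, 1.0470309081525195]
nr bot right [399.06 269.48  16.73] [0.13374538619343612, 0.1337453861934245]
side bl [410.46 360.64  12.  ]
side br [404.04 274.24  12.  ]
side br back [433.64 279.03  12.  ]
sc bl [408.21 336.08  12.  ]
sc br [403.78 263.97  12.  ]
sc bl back [437.62 339.42  12.  ]
side tl [410.02 350.52  80.  ]
side tr [404.11 264.06  80.  ]
side tr back [411.06 248.94  80.  ]
thick side top l [488.32 330.63  73.  ]
thick side tr [488.23 222.76  73.  ]
thick tr back [527.34 225.64  73.  ]
bot r [502.52 242.06  12.  ]
bot r back [539.26 240.8   12.  ]
thick sc bot [503.25 334.76  12.  ]
thick sc bot back [534.16 337.4   12.  ]
board side [359.16 192.59  12.  ]
board side [580.39 210.89  12.  ]
board side [343.01 363.98  12.  ]
board sc [349.97 383.3   12.  ]
board sc [366.18 201.29  12.  ]
```

The slim half is the nearer one on the board, and the tongs lie with their pivot at about (494,-250), pointing +y. I'll turn the tool to line up with them.

play_rows --rot '[[0,0,8.2],[0,0,8.2],[0,0,8.2],[0,0,8.2],[0,0,8.2],[0,0,8.2],[0,0,8.2],[0,0,8.2]]' --dp '[[0,0,0],[0,0,0],[0,0,0],[0,0,0],[0,0,0],[0,0,0],[0,0,0],[0,0,0]]' --gripper '[1,1,1,1,1,1,1,1]'

```text
clock: 1.15
ee_pos: [235.6, 578.6, 230.9]
tool_rot: [[-0.034, 0.999, -0.0], [0.999, 0.034, -0.001], [-0.001, -0.0, -1.0]]
force: [0.2, 0.3, 0.2]
gripper_width: 85.5
gripper_force: 0.0
```

play_rows --rot '[[0,0,0],[0,0,0],[0,0,0],[0,0,0],[0,0,0],[0,0,0],[0,0,0],[0,0,0]]' --dp '[[-45,16,0],[-45,16,0],[-45,16,0],[-45,16,0],[-45,16,0],[-45,16,0],[-45,16,0],[-45,16,0]]' --gripper '[1,1,1,1,1,1,1,1]'

```text
clock: 2.15
ee_pos: [378.0, 222.6, 231.3]
tool_rot: [[-0.039, 0.999, 0.0], [0.999, 0.039, 0.0], [0.0, 0.0, -1.0]]
force: [-0.3, -0.1, 0.1]
gripper_width: 85.3
gripper_force: 0.0
```

play_rows --rot '[[0,0,0],[0,0,0],[0,0,0],[0,0,0],[0,0,0],[0,0,0],[0,0,0],[0,0,0]]' --dp '[[-46,12,0],[-46,12,0],[-46,12,0],[-46,12,0],[-46,12,0],[-46,12,0],[-46,12,0],[-46,12,0]]' --gripper '[1,1,1,1,1,1,1,1]'

```text
clock: 3.15
ee_pos: [488.2, -141.2, 231.2]
tool_rot: [[-0.039, 0.999, -0.0], [0.999, 0.039, 0.0], [0.0, -0.0, -1.0]]
force: [0.2, 0.1, 0.5]
gripper_width: 85.5
gripper_force: 0.0
```

Run:
```python
from h import *
s=ctrl.observe();im=ctrl.camera("wrist");print(s['ee_pos'],s['tool_rot'],s['qpos'])
sc=ctrl.camera("scene")
cv2.imwrite("pics/w1.png",cv2.resize(im[:,:,::-1],(800,600),interpolation=cv2.INTER_CUBIC))
cv2.imwrite("pics/sc1.png",cv2.resize(sc[195:295,115:248,::-1],(798,600),interpolation=cv2.INTER_CUBIC))
```

```text
[ 488.24 -141.2   231.19] [[-0.04  1.   -0.  ]
 [ 1.    0.04  0.  ]
 [ 0.   -0.   -1.  ]] [ -1.51  19.51  20.64 103.55  -7.96  58.36  24.49]
```

View pics/w1.png

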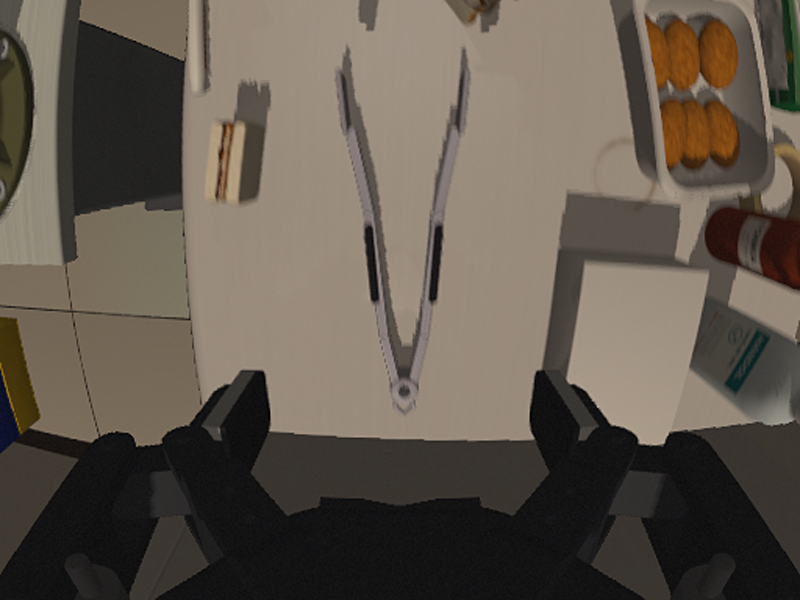

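View pics/sc1.png

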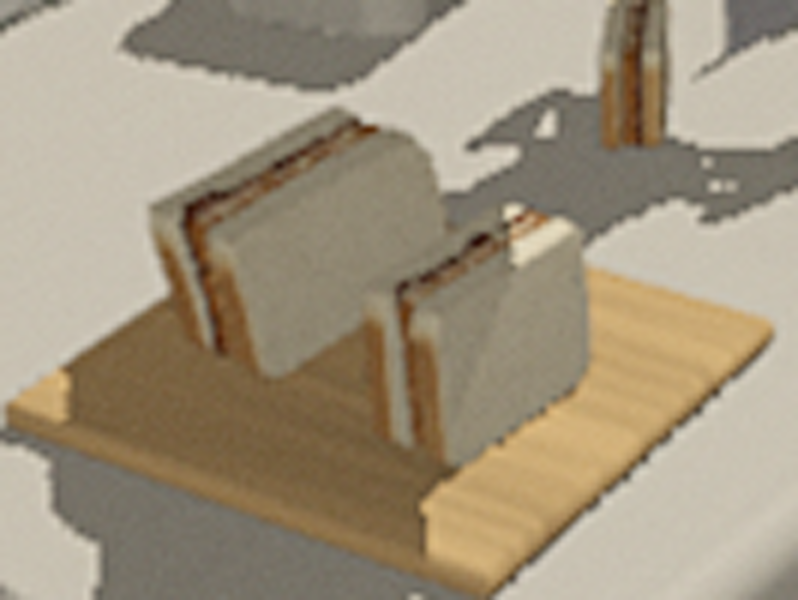

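Run:
```python
from h import *
s=ctrl.observe();p,R=s['ee_pos'],s['tool_rot']
W=lambda n,u,v,z:print(n,wplane((u/1.5625,v/1.5625),z,p,R))
W("pivot",404,391,30)
for n,u,v in [("Lpf",365,227),("Lpb",373,301),("Rpf",443,227),("Rpb",437,301)]:W(n,u,v,28)
W("jawL tip",338,70,34);W("jawR tip",467,50,34)
W("jawL tip0",338,70,0)
f=lambda u,v:(115+u/6-.4,195+v/6-.4)
for n,u,v,z in [("fr bot",588,383,12),("fl bot",445,467,12),("bl bot",388,442,12),("bl top",367,298,80),("fl top",413,305,80),("fr top",580,235,80),("Tfl bot",270,378,12),("Tbl bot",212,352,12),("Ttop bl",152,208,73),("Ttop fl",220,235,73)]:
    print(n,plane("scene",f(u,v),z))
print("corner tri",tri(("scene",f(585,385)),("side",(130+(553-399)/3-.3,130+176/3-.3))))
```

```text
pivot [ 495.75 -257.53   30.  ]
Lpf [ 461.78 -122.86   28.  ]
Lpb [ 468.87 -180.59   28.  ]
Rpf [ 520.17 -120.91   28.  ]
Rpb [ 518.66 -178.97   28.  ]
jawL tip [439.55  -6.01  34.  ]
jawR tip [531.99  12.65  34.  ]
jawL tip0 [434.88   0.8    0.  ]
fr bot [399.58 268.16  12.  ]
fl bot [406.72 338.49  12.  ]
bl bot [434.1  338.23  12.  ]
bl top [426.25 349.72  80.  ]
fl top [410.03 344.29  80.  ]
fr top [393.36 275.32  80.  ]
Tfl bot [499.28 331.72  12.  ]
Tbl bot [530.33 331.07  12.  ]
Ttop bl [544.74 338.89  73.  ]
Ttop fl [509.36 338.98  73.  ]
corner tri (array([399.72, 270.96,  14.05]), [1.5284977150825076, 1.528497715082436])
```

play_rows --rot '[[0,0,0],[0,0,0],[0,0,0],[0,0,0],[0,0,0],[0,0,0],[0,0,0],[0,0,0]]' --dp '[[-2.5,1,40],[-2.5,1,50],[0,0,50],[0,0,40],[0,0,25],[0,0,15],[0,0,8],[0,0,0]]' --gripper '[1,1,1,1,1,1,1,1]'

```text
clock: 4.25
ee_pos: [490.3, -144.7, 3.4]
tool_rot: [[-0.039, 0.999, 0.0], [0.999, 0.039, 0.0], [0.0, 0.0, -1.0]]
force: [0.1, 0.3, 0.5]
gripper_width: 85.5
gripper_force: 0.0
```

play_rows --rot '[[0,0,0],[0,0,0],[0,0,0],[0,0,0],[0,0,0],[0,0,0]]' --dp '[[0,0,0],[0,0,0],[0,0,0],[0,0,0],[0,0,0],[0,0,0]]' --gripper '[0.5,0.3,0.16,0.16,0.16,0.16]'

```text
clock: 5.0
ee_pos: [491.5, -144.8, 4.7]
tool_rot: [[-0.039, 0.999, 0.003], [0.999, 0.039, -0.0], [-0.0, 0.003, -1.0]]
force: [-0.1, 1.4, 9.4]
gripper_width: 49.8
gripper_force: 8.3
```

play_rows --rot '[[0,0,0],[0,0,0],[0,0,0],[0,0,0],[0,0,0],[0,0,0],[0,0,0],[0,0,0]]' --dp '[[0,0,-3],[0,0,-8],[0,0,-12],[0,0,-20],[0,0,-30],[0,0,-30],[0,0,-20],[0,0,-10]]' --gripper '[0.16,0.16,0.16,0.16,0.16,0.16,0.16,0.16]'

```text
clock: 6.0
ee_pos: [490.5, -145.0, 137.9]
tool_rot: [[-0.039, 0.999, 0.002], [0.999, 0.039, -0.0], [-0.0, 0.002, -1.0]]
force: [-0.1, 0.2, -1.4]
gripper_width: 49.7
gripper_force: 4.9
```

Run:
```python
from h import *
sd=ctrl.camera("side");sc=ctrl.camera("scene");s=ctrl.observe();print(s['ee_pos'],s['force'],s['moment'],s['gripper_width'],s['gripper_force'])
print(proj("side",s['ee_pos']),proj("scene",s['ee_pos']))
a=sd[100:260,230:430,::-1];b=sc[100:260,180:380,::-1]
cv2.imwrite("pics/l1.png",np.vstack([cv2.resize(np.hstack([a,b]),(800,320),interpolation=cv2.INTER_CUBIC)]))
```

```text
[ 490.6  -144.94  137.32] [-1.32  0.98 -0.89] [-0.02  0.03  0.01] 49.77757439506239 4.929922629462453
[328.75 180.57] [278.57 145.1 ]
```

View pics/l1.png

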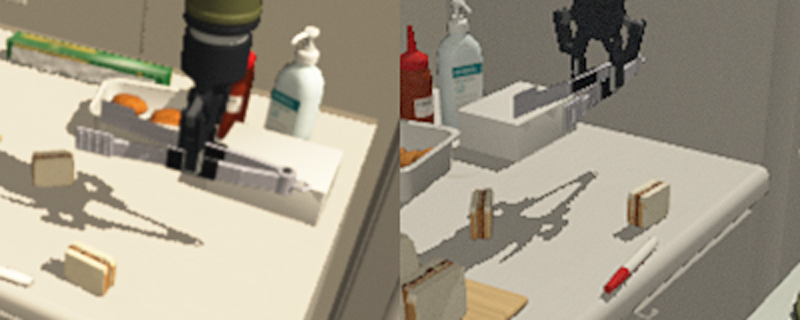

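Both views show the tongs held level. Next I'll move them above the slim half and turn to match it.

play_rows --rot '[[0,0,0.8],[0,0,0.8],[0,0,0.8],[0,0,0.8],[0,0,0.8],[0,0,0.8],[0,0,0.8],[0,0,0.8]]' --dp '[[20,-5,-8],[38,-8,-12],[48,-10,-12],[50,-12,-10],[50,-12,-6],[50,-10,0],[40,-10,0],[26,-6,0]]' --gripper '[0.16,0.16,0.16,0.16,0.16,0.16,0.16,0.16]'

```text
clock: 7.1
ee_pos: [419.5, 179.9, 183.4]
tool_rot: [[0.071, 0.998, -0.002], [0.998, -0.071, -0.0], [-0.001, -0.002, -1.0]]
force: [0.2, -0.4, -1.4]
gripper_width: 49.5
gripper_force: 4.9
```

Run:
```python
from h import *
s=ctrl.observe();im=ctrl.camera("wrist");print(s['ee_pos'],s['tool_rot'],s['gripper_width'],s['gripper_force'])
np.savez("w2.npz",p=s['ee_pos'],R=s['tool_rot'])
cv2.imwrite("pics/w2.png",cv2.resize(im[:,:,::-1],(800,600),interpolation=cv2.INTER_CUBIC))
```

```text
[419.55 179.92 183.4 ] [[ 0.07  1.   -0.  ]
 [ 1.   -0.07 -0.  ]
 [-0.   -0.   -1.  ]] 49.549532966345744 4.929208136663874
```

View pics/w2.png

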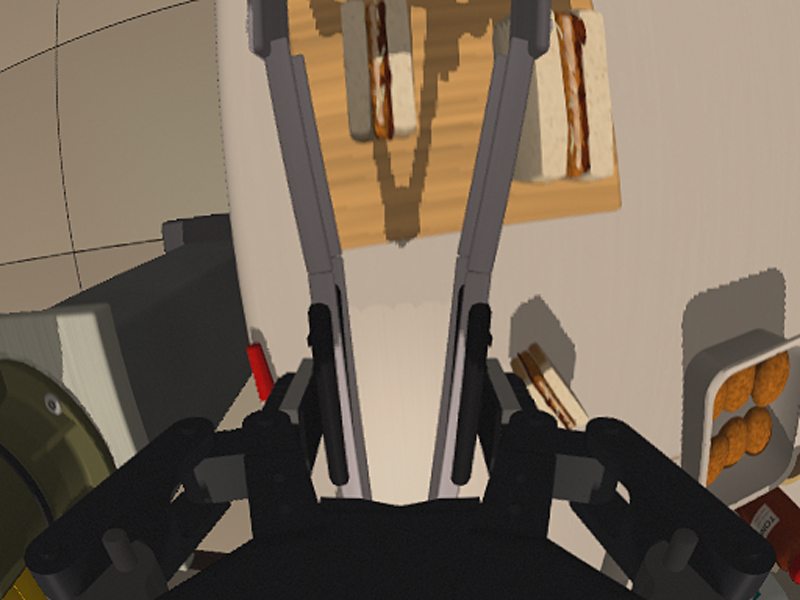

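Run:
```python
from h import *
d=np.load("w2.npz");p,R=d['p'],d['R']
zu=p[2]-4.7
for n,u,v,z in [("s nl",349,138,78),("s nr",413,134,78),("s fl",345,5,80),("s fr",411,5,80),("T nl",525,175,71),("T nr",612,175,71),
  ("armL",300,60,zu+28),("armR",499,60,zu+28),("jawLend",252,50,zu+34),("jawRend",548,50,zu+34),("panL",316,305,zu+28),("panR",486,305,zu+28),("panLb",340,480,zu+28),("panRb",458,480,zu+28)]:
    X=wplane((u/1.5625,v/1.5625),z,p,R);print(n,X,"tool",(R.T@(X-p)))
```

```text
s nl [398.91 266.94  78.  ] tool [ 85.41 -26.55 105.4 ]
s nr [432.54 266.41  78.  ] tool [ 87.25   7.03 105.34]
s fl [401.92 340.92  80.  ] tool [159.4  -28.77 103.37]
s fr [436.55 337.74  80.  ] tool [158.68   6.   103.31]
T nl [493.44 241.66  71.  ] tool [ 66.86  69.54 112.25]
T nr [547.32 241.2   71.  ] tool [ 70.2  123.32 112.16]
armL [401.32 280.66 206.7 ] tool [ 99.19 -25.33 -23.31]
armR [451.89 277.07 206.7 ] tool [ 99.18  25.36 -23.39]
jawLend [390.46 283.81 212.7 ] tool [101.56 -36.4  -29.29]
jawRend [463.34 278.65 212.7 ] tool [101.56  36.67 -29.41]
panL [399.46 215.41 206.7 ] tool [ 33.97 -22.58 -23.28]
panR [445.4 212.2 206.7] tool [ 34.02  23.47 -23.36]
panLb [398.71 156.01 206.7 ] tool [-25.34 -19.14 -23.25]
panRb [436.68 153.41 206.7 ] tool [-25.24  18.92 -23.32]
```

The wrist view shows the slim half (about 34 mm over its rounded edges) about 10 mm to the left of the jaws' middle line. The thick half (54 mm) is clear of the right arm. I'll centre on the slim half and go down.

play_rows --rot '[[0,0,0],[0,0,0],[0,0,0],[0,0,0],[0,0,0],[0,0,0],[0,0,0],[0,0,0]]' --dp '[[-3,-5,0],[-2,-4.5,10],[0,0,20],[0,0,25],[0,0,20],[0,0,10],[0,0,5],[0,0,0]]' --gripper '[0.16,0.16,0.16,0.16,0.16,0.16,0.16,0.16]'

```text
clock: 8.15
ee_pos: [411.1, 173.3, 94.3]
tool_rot: [[0.073, 0.997, 0.0], [0.997, -0.073, -0.0], [-0.0, 0.0, -1.0]]
force: [0.5, -0.9, -1.3]
gripper_width: 49.5
gripper_force: 4.9
```

Run:
```python
from h import *
sd=ctrl.camera("side");sc=ctrl.camera("scene");im=ctrl.camera("wrist");s=ctrl.observe();print(s['ee_pos'],s['force'],s['gripper_width'],s['gripper_force'])
a=sc[180:300,100:260,::-1];b=im[0:120,130:290,::-1]; r=lambda i:cv2.resize(i,(400,300),interpolation=cv2.INTER_CUBIC)
cv2.imwrite("pics/l2.png",np.vstack([np.hstack([r(a),r(b)]),np.hstack([r(sd[90:210,110:270,::-1]),r(im[:,:,::-1])])]))
```

```text
[411.34 173.68  94.81] [ 0.05  0.47 -1.63] 49.70564172579848 4.929933993257691
```

View pics/l2.png

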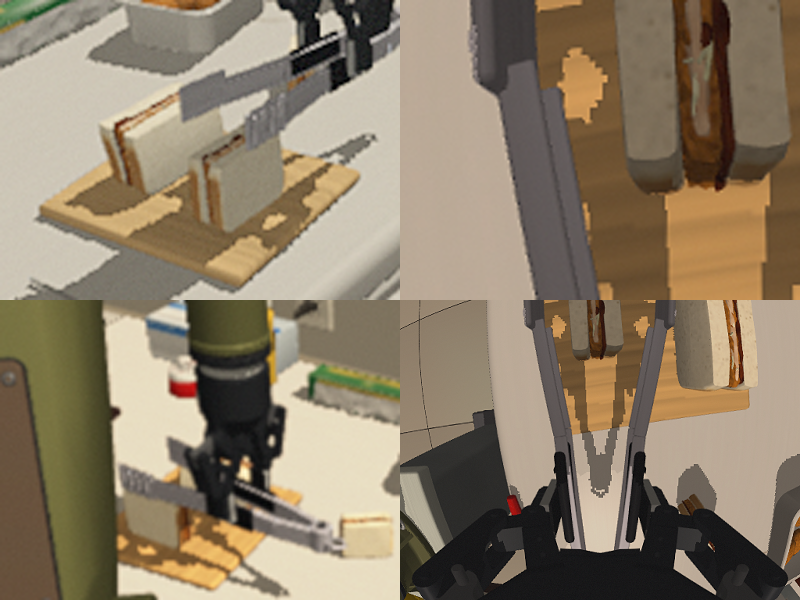

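The slim half sits midway between the open jaws and the thick half is clear. I'll finish going down and squeeze gently.

play_rows --rot '[[0,0,0],[0,0,0],[0,0,0],[0,0,0],[0,0,0],[0,0,0]]' --dp '[[0,0,10],[0,0,15],[0,0,18],[0,0,12],[0,0,5],[0,0,0]]' --gripper '[0.16,0.16,0.16,0.16,0.16,0.16]'

```text
clock: 9.05
ee_pos: [411.0, 173.5, 34.1]
tool_rot: [[0.073, 0.997, -0.0], [0.997, -0.073, -0.0], [-0.0, -0.0, -1.0]]
force: [-0.8, -0.4, -0.9]
gripper_width: 49.5
gripper_force: 4.9
```

play_rows --rot '[[0,0,0],[0,0,0],[0,0,0],[0,0,0],[0,0,0],[0,0,0],[0,0,0],[0,0,0]]' --dp '[[0,0,0],[0,0,0],[0,0,0],[0,0,0],[0,0,0],[0,0,0],[0,0,0],[0,0,0]]' --gripper '[0.1,0.04,-0.02,-0.08,-0.14,-0.2,-0.26,-0.3]'

```text
clock: 10.05
ee_pos: [411.0, 173.6, 34.3]
tool_rot: [[0.073, 0.997, -0.0], [0.997, -0.073, 0.0], [0.0, -0.0, -1.0]]
force: [0.3, 0.1, 0.3]
gripper_width: 34.0
gripper_force: 59.6
```

play_rows --rot '[[0,0,0],[0,0,0],[0,0,0],[0,0,0],[0,0,0],[0,0,0],[0,0,0],[0,0,0]]' --dp '[[0,0,0],[0,0,0],[0,0,-2],[0,0,-5],[0,0,-10],[0,0,-16],[0,0,-20],[0,0,-20]]' --gripper '[-0.4,-0.4,-0.4,-0.4,-0.4,-0.4,-0.4,-0.4]'

```text
clock: 11.05
ee_pos: [410.9, 173.4, 108.5]
tool_rot: [[0.073, 0.997, 0.0], [0.997, -0.073, -0.0], [-0.0, 0.0, -1.0]]
force: [0.2, 0.5, -2.3]
gripper_width: 33.8
gripper_force: 59.9
```

play_rows --rot '[[0,0,0],[0,0,0],[0,0,0],[0,0,0],[0,0,0],[0,0,0],[0,0,0],[0,0,0]]' --dp '[[0,0,-20],[0,0,-18],[0,0,-14],[0,0,-8],[0,0,-4],[0,0,0],[0,0,0],[0,0,0]]' --gripper '[-0.4,-0.4,-0.4,-0.4,-0.4,-0.4,-0.4,-0.4]'

```text
clock: 12.05
ee_pos: [410.8, 173.4, 170.9]
tool_rot: [[0.073, 0.997, -0.001], [0.997, -0.073, -0.001], [-0.001, -0.001, -1.0]]
force: [0.0, -0.3, -3.1]
gripper_width: 33.6
gripper_force: 59.9
```

Run:
```python
from h import *
sd=ctrl.camera("side");sc=ctrl.camera("scene");s=ctrl.observe();print(s['ee_pos'],s['force'],s['moment'],s['gripper_width'],s['gripper_force'])
a=sc[150:300,100:300,::-1];b=sd[60:210,100:300,::-1]; r=lambda i:cv2.resize(i,(400,300),interpolation=cv2.INTER_CUBIC)
cv2.imwrite("pics/l3.png",np.hstack([r(a),r(b)]))
```

```text
[410.87 173.45 171.  ] [-0.27  0.65 -2.23] [-0.13 -0.   -0.01] 33.61941965169331 59.925329089164734
```

View pics/l3.png

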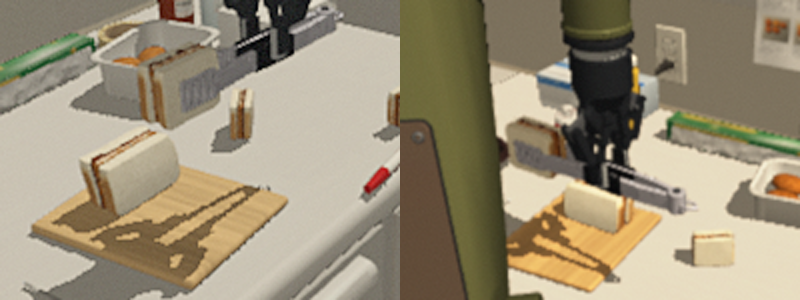

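The slim half hangs upright in the tongs about 135 mm above the board, and the thick half hasn't moved. I'll hand it in.

```bash
python3 -c "
from workcell import ctrl
s=ctrl.observe();print(s['ee_pos'],s['gripper_width'],s['gripper_force']);print(ctrl.hand_in())"
```

```text
[410.86789338 173.45197821 170.99956524] 33.61941965169331 59.925329089164734
the job is handed in; nothing more can be done
None
```

I handed the job in with the slim half held upright in the tongs about 135 mm above the board and the thick half where it stood; no verdict was returned.

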